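Load the ink cartridge of a franking machine

ROBOT

A 6-joint arm with a two-finger parallel gripper is mounted at the origin on a cart in front of the work surface, level with it; the furniture and walls round the work are solid. World frame = base frame: x ahead of the robot, y to its left, z up, the work surface at z = 0. Lengths are in mm, angles in rad, forces in N, time in s.
With the tool pointing down it reaches from about 350 to 875 mm from the base axis. Payload 4.2 kg.
Tool frame: the origin (TCP) lies where the fingers leave the gripper's body, on its centre line; the fingertips stand 73 mm ahead of it and the grasp point (between the pads) lies 54 mm ahead of it; y points along the fingers, z is the direction in which the jaws open and shut, and the axes are right-handed (so a half turn about y gives the same grasp; the last joint's range is limited). The gripper opens to 85 mm and grips with 20 to 120 N. Pads are 22 mm wide; open, the fingers measure 114 mm over their backs; the gripper's body (76 mm by 85 mm) begins 54 mm behind the grasp point. The pads swing forward as they close: fully open they stand 13 mm farther back than shut.
Start: joints at [1.595, 0.385, 0.008, 0, -1.194, -0.259], TCP at [145.374, 607.837, 303.912] pointing down, gripper open.
Joint ranges: [-3.14, 3.14], [-1.21, 2.06], [-1.07, 1.41], [-3.16, 2.05], [-2.99, -0.16], [-3.1, 3.1]. Speed limits (rad/s): [2.79, 2.79, 3.14, 3.14, 3.14, 3.14].

INTERFACE

Orientations are given as a 3x3 rotation matrix whose columns are the frame's x, y, z axes.
In Python, from bench import status, viewer, finish_job gives the robot as it stands.
- The arm moves only by the tool move_arm, never from a script. Its argument "increments" is a list of rows, each a list of 3 entries, a list of its own where there are three numbers: the shift along the tool's x, y, z in mm, then the turn, a rotation vector about the tool's x, y, z in rad, then the opening, from -1 (shut) to 1 (fully open). In form: [[[x, y, z], [wx, wy, wz], jaw], ...]. A call has exactly 8 rows; each row shifts and turns the commanded pose from where the row before left it, along the tool's axes as they then stand; what a row does not reach is not made up. A row lasts 1/10 s, in which the tool goes at most 50 mm and 8.59 degrees, less where a joint would pass 70% of its speed; a pose out of reach is approached as far as the arm can. A call is refused whole if a number of a shift passes 50 or a number of a turn 0.15, either way. A call with a gripper value outside its range is refused whole. The fingers move at their own pace and stop on an object; "grip_force" is the grip in N (left out, the last holds). Time passes only in rows, so rows that do not move let the fingers close, or fill a call up. It gives the time, the measured TCP pose, the force and the opening at its end, in the units of the state.
- status.get_obs(): the state, without advancing time (a new reading comes with each control period).
- viewer.get_image(name): name is "scene" or "top" or "wrist"; returns the picture (384x512x3 uint8, blue, green, red); there is no depth.
- viewer.camera_model(name): a dict with "mtx" (3x3 intrinsics, pixels), "rvec" (rotation vector, rad) and "tvec" (3), from world to camera coordinates, as OpenCV has them; the wrist camera has in their place "mount" (4x4, takes a point from camera to tool coordinates, whose origin is the TCP and whose axes are the tool frame's). Camera axes: x right, y down, z forward; pixel columns grow to the right and rows downward; lengths in mm; the calibration is good to about 2 mm. A picture is of the moment at which its call begins: read the wrist's pose just before it. camera_model takes no time and is no camera call.
- finish_job(): hands the job in, once; it reports no verdict.
The state is a dict: "t": time; "qpos": joint angles; "qvel": joint speeds; "joint_efforts": joint torques, N m; "position": TCP position; "ee_rot": TCP orientation; "contact_force": force on the tool from outside, world axes, zero at the start; "ft_torque": the same for the moment, N m; "grip_width": finger opening in mm.
Only numpy, scipy, OpenCV 4.12 (cv2) and the standard library are available. Lean on these libraries where they do the work, as an engineer would, in place of code of your own. Each camera call takes 0.05 s, during which the arm holds its last target.

TASK

Load the desk franking machine's ink: push the release lever on its front down until its catch holds it with your hand off, which draws the hook clear of the ink slot. Then pick up the ink cartridge by its grip and, keeping it upright, lower it through the slot and press it fully home against the sprung carriage, its shoulders level with the machine's top. Finish still gripping it and holding it down there with the lever still caught, so that a colleague can let the hook back over it, and leave the date stamp where it stands.

Things in the scene. Friction and masses are not known exactly. Their poses are not given: they have to be found in the camera images.
- franking_machine: white and grey desk machine, fixed on the desk, top 125 mm above it; origin at desk level, front to own -x, y to its left, z up. Reaches x -130 to 80, y -100 to 100 mm. Console on its right (y -96 to -12 mm) rises to 147 mm. Housing front face at x -72 mm; in front of it an envelope deck 43 mm high. A lamp shade hangs 0.33 m up over world x > 0.55, y < -0.05.
- slot_mouth (a point): centre of the ink slot in the plane of the machine's top, at x +12, y +45 mm of the machine's origin, axes as the machine's. Slot 73 mm along x, 22 mm along y, upright walls, 4 mm 45-degree bevel round its mouth. Sprung carriage 50 mm below the mouth, solid rests 62 mm below it (cartridge home). With the lever up, its 14 mm wide hook, 3 to 9 mm above the top, covers the front 6 mm of the slot.
- lever_pad (a point): top of the ribbed pad (30 mm along x, 26 mm wide, 8 mm thick) at the end of the release lever, to be pushed straight down; at rest 134 mm to own -x of the slot mouth, on its centre line, 100 mm above the desk. The lever's pivot (along y) lies 82 mm behind it, 5 mm lower. A side pin and catch stand 15 mm or more behind and 6 to 26 mm left of the pad's middle.
- release_lever (a joint): angle of the release lever, rad: 0 up (hook over the slot), 0.34 at its lower stop, the pad's middle 27 mm lower. The spring takes 3 to 6 N at the pad, a little more past the catch. Pushed beyond about 0.31, the catch snaps in and then holds it at about 0.29 when let go, the hook 3 mm or more clear of the slot.
- carriage (a joint): how far the sprung carriage in the ink slot is pressed down, m: 0 up, 0.012 with the cartridge fully home on the solid rests. It pushes back with about 4 N at first and 9 N at home, so a cartridge let go rises again.
- ink_cartridge: black ink cartridge standing upright on the desk, about 120 g; origin: centre of its underside, x along its 70 mm length, y through its 20 mm thickness, z up. Body 70 x 20 mm, 62 mm high (lowest 4 mm only 64 x 15 mm); above its two shoulders a grip fin 44 mm long (x), 14 mm thick (y), up to 102 mm. Ends and sides are alike: it may go in either way round.
- stamp: self-inking date stamp near the work, 36 x 62 x 81 mm, black foot and rounded dark red grip; origin: centre of its underside. To be left alone.
Mind the look-alikes: they are no part of the job. Of the things that look like the ink_cartridge, take the one that is nearest to the robot's base at the start.

How it is judged:
By the outcome, as a careful person would: the job done as asked, in the order asked, and still so for the second after the job is handed in, while the arm keeps its last pose, push and grip.
It also fails if it takes over 64 s, if anything falls off the work surface, if the arm or the gripper's body presses on something with over 40 N, if the wrist force passes 120 N, or if a joint passes its speed limit or range.

## Working session

There is one attempt and no reset: what is moved stays moved. The work goes in short steps, Python scripts to look and compute and a tool call to move; the robot and the scene stay as the last step left them, time stands still between calls to the robot, and variables do not carry over. Pictures are saved under pics/ and viewed, and the job is handed in when it is done.

Besides the shell and the picture viewer there is one more tool, called as name(argument=value, ...), one argument or row to a line, values as JSON. move_arm: Moves the arm, as the interface text tells. Its arguments: {"type":"object","properties":{"increments":{"type":"array","items":{"type":"array"}},"grip_force":{"type":"number"}},"required":["increments"]}

```bash
mkdir -p pics; cat > h.py <<'E'
import numpy as np, cv2
from bench import status, viewer
def cam(n):
    m=viewer.camera_model(n)
    K=np.array(m['mtx'],float)
    if 'mount' in m:
        o=status.get_obs(); T=np.eye(4);T[:3,:3]=np.array(o['ee_rot']);T[:3,3]=o['position']
        M=T@np.array(m['mount']); R=M[:3,:3].T; t=-R@M[:3,3]
    else:
        R=cv2.Rodrigues(np.array(m['rvec'],float))[0]; t=np.array(m['tvec'],float).ravel()
    return K,R,t
def ray(c,uv):
    K,R,t=c; d=R.T@np.linalg.solve(K,[uv[0],uv[1],1]); return -R.T@t,d
def atz(c,uv,z):
    o,d=ray(c,uv); return o+d*(z-o[2])/d[2]
def proj(c,P):
    K,R,t=c; p=(R@np.atleast_2d(P).T).T+t; q=(K@p.T).T; return q[:,:2]/q[:,2:]
E
python3 - <<'E'
from h import *
o=status.get_obs(); print({k:np.round(np.array(v),3).tolist() for k,v in o.items()})
for n in ['scene','top','wrist']:
    c=cam(n); print(n,c[0].round(1).tolist(),'pos',(-c[1].T@c[2]).round(1),c[1].round(2).tolist())
    im=viewer.get_image(n); cv2.imwrite(f'pics/{n}0.png',im)
E
```

```text
{'t': 0.0, 'qpos': [1.595, 0.386, 0.007, -0.001, -1.194, -0.259], 'qvel': [0.001, -0.001, 0.001, 0.001, -0.001, 0.001], 'joint_efforts': [0.0, -39.229, 18.839, 4.186, -0.005, -0.0], 'position': [145.277, 607.454, 302.825], 'ee_rot': [[-0.973, -0.0, -0.233], [0.233, -0.002, -0.973], [-0.0, -1.0, 0.002]], 'contact_force': [0.412, 0.095, -0.116], 'ft_torque': [-0.02, 0.022, -0.006], 'grip_width': 85.683}
scene [[377.1, 0.0, 253.8], [0.0, 377.1, 192.8], [0.0, 0.0, 1.0]] pos [  12.5 -378.1  825.7] [[0.74, -0.67, -0.02], [-0.44, -0.47, -0.77], [0.51, 0.58, -0.64]]
top [[403.2, 0.0, 257.0], [0.0, 403.2, 190.9], [0.0, 0.0, 1.0]] pos [ 441.2  306.1 1187.6] [[-0.01, -1.0, -0.0], [-0.99, 0.01, -0.12], [0.12, 0.0, -0.99]]
wrist [[310.5, 0.0, 255.8], [0.0, 310.5, 187.8], [0.0, 0.0, 1.0]] pos [215.7 590.6 372.5] [[-0.23, -0.97, 0.0], [-0.93, 0.22, 0.29], [-0.28, 0.07, -0.96]]
```

View pics/scene0.png

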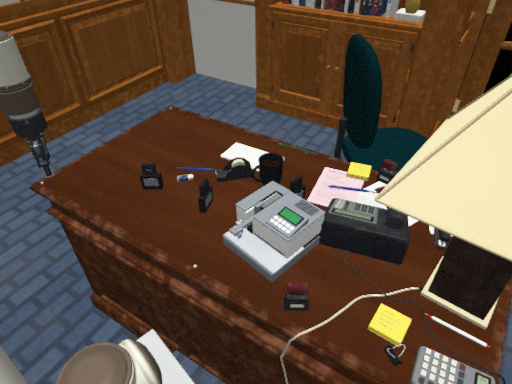

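View pics/top0.png

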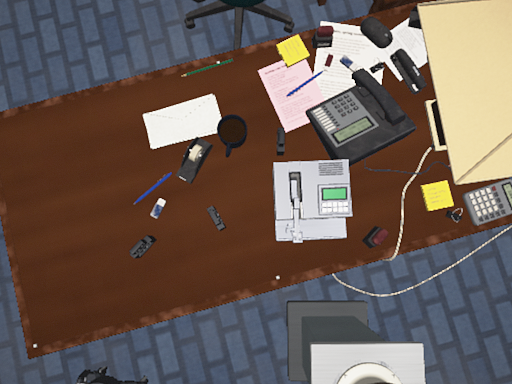

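View pics/wrist0.png

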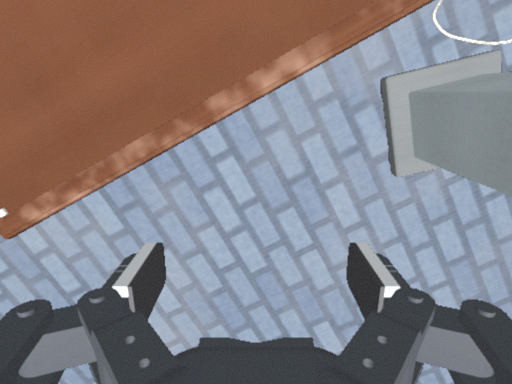

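The top view shows the machine at about (312,200), a slim black candidate at (217,217), another at (281,141), and a black object at (143,246). I'll enlarge these.

```bash
python3 - <<'E'
from h import *
im=cv2.imread('pics/top0.png')
cv2.imwrite('pics/t1.png',cv2.resize(im[145:255,260:370],None,fx=5.4,fy=5.4,interpolation=cv2.INTER_CUBIC))
cv2.imwrite('pics/t2.png',cv2.resize(im[190:270,120:240],None,fx=6,fy=6,interpolation=cv2.INTER_CUBIC))
im=cv2.imread('pics/scene0.png')
cv2.imwrite('pics/s1.png',cv2.resize(im[150:290,130:330],None,fx=4,fy=4,interpolation=cv2.INTER_CUBIC))
c=cam('top')
for uv in [(217,217),(281,141),(143,246)]:
    p=atz(c,uv,80); print(uv,p.round(),np.hypot(*p[:2]).round())
E
```

```text
(217, 217) [506. 419.  80.] 657.0
(281, 141) [718. 240.  80.] 757.0
(143, 246) [428. 621.  80.] 754.0
```

View pics/t1.png

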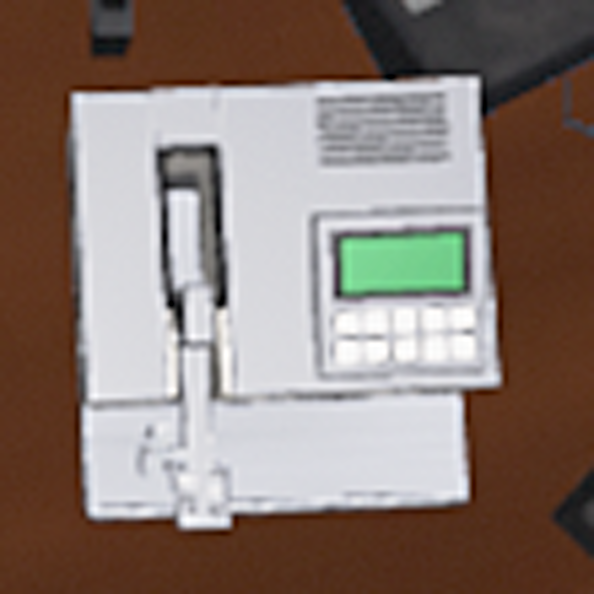

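View pics/t2.png

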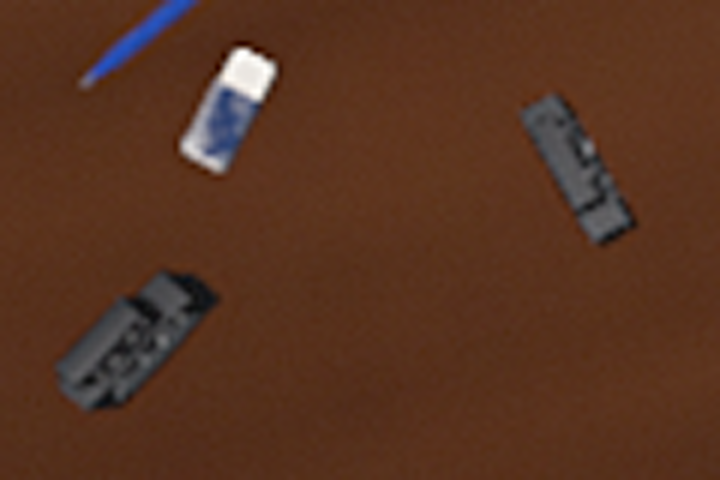

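View pics/s1.png

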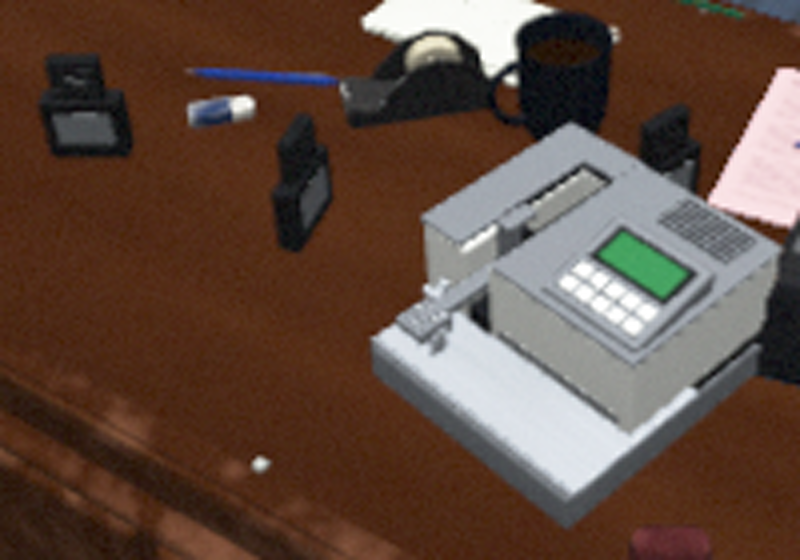

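```bash
cat > fit.py <<'E'
from h import *
from scipy.optimize import least_squares
def T(p,P):
    c,s=np.cos(p[2]),np.sin(p[2]); P=np.atleast_2d(P).astype(float)
    return np.c_[p[0]+c*P[:,0]-s*P[:,1],p[1]+s*P[:,0]+c*P[:,1],P[:,2]]
def fit(obs,p0):
    # obs: list of (cam,[(X,uv)...])
    f=lambda p:np.concatenate([(proj(c,T(p,[a for a,b in l]))-np.array([b for a,b in l])).ravel() for c,l in obs])
    r=least_squares(f,p0,loss='soft_l1'); return r.x,f(r.x).reshape(-1,2)
E
python3 - <<'E'
from fit import *
ct,cs=cam('top'),cam('scene')
a=lambda u,v:(260+u/5.4-.4,145+v/5.4-.4); b=lambda u,v:(130+u/4-.4,150+v/4-.4)
top=[((80,100,125),a(73,93)),((-72,100,125),a(86,402)),((-130,100,43),a(88,506)),((-130,-100,43),a(468,492)),((52.5,60,125),a(158,148)),((52.5,30,125),a(218,147)),((-137,58,100),a(180,526)),((-137,32,100),a(232,526))]
sc=[((-130,-100,0),b(570,525)),((-130,100,43),b(373,340)),((80,100,125),b(572,123)),((-72,100,125),b(425,217)),((-130,-100,43),b(570,492))]
p,r=fit([(ct,top),(cs,sc)],[600,130,0]); print(p,r.round(1).tolist())
for n,o in (('top',[(ct,top)]),('scene',[(cs,sc)])): print(n,fit(o,p)[0])
print(T(p,[[12,45,125],[-122,45,100]]).round(1))
# cartridge rough
im=cv2.imread('pics/top0.png')
ct0=atz(ct,(120+525/6,190+100/6),102);print(ct0)
def boxes(q): 
    L=[]
    for hx,hy,z in [(35,10,0),(35,10,62),(22,7,62),(22,7,102)]: L.append([[hx,hy,z],[hx,-hy,z],[-hx,-hy,z],[-hx,hy,z]])
    return L
for yaw in (-.6,):
  pass
E
```

```text
[5.75142770e+02 1.62157274e+02 4.27551151e-02] [[-0.2, -0.4], [0.6, -0.9], [0.1, 2.0], [0.6, 1.0], [-0.4, -1.2], [-0.3, -1.6], [-0.2, 0.1], [-0.1, -0.4], [0.0, 3.3], [-1.0, -0.1], [-0.1, -0.4], [-0.5, -0.3], [0.3, 1.3]]
top [5.74172582e+02 1.62041716e+02 4.18289104e-02]
scene [5.77407242e+02 1.63654299e+02 4.24189549e-02]
[[585.2 207.6 125. ]
 [451.3 201.9 100. ]]
[532.57251509 442.7789098  102.        ]
```

```bash
cat > plan.py <<'E'
import sys; from h import *
from scipy.spatial.transform import Rotation as Ro
def plan(pos,yaw_toolx=None,n=8):
    """rows to reach pos with tool down; turn first accounted per row. yaw_toolx: world yaw of tool x"""
    o=status.get_obs(); R=np.array(o['ee_rot']); p=np.array(o['position'])
    Rt=R
    if yaw_toolx is not None:
        x=np.array([np.cos(yaw_toolx),np.sin(yaw_toolx),0]); y=np.array([0,0,-1.]); Rt=np.c_[x,y,np.cross(x,y)]
    w=Ro.from_matrix(R.T@Rt).as_rotvec()
    print('total w',w.round(4),'dist',np.linalg.norm(np.array(pos)-p).round(1),'final-frame shift',(Rt.T@(np.array(pos)-p)).round(1))
    d=(np.array(pos)-p)/n; 
    for i in range(n):
        Ri=R@Ro.from_rotvec(w*i/n).as_matrix(); print((Ri.T@d).round(1).tolist(),(w/n).round(4).tolist())
E
python3 -c "
from plan import *
plan([400,400,300],np.pi+.0425)"
```

```text
total w [-1.700e-03 -2.774e-01  1.000e-04] dist 328.6 final-frame shift [-245.7    3.1  218.2]
[-37.0, 0.4, 17.8] [-0.0002, -0.0347, 0.0]
[-36.4, 0.4, 19.1] [-0.0002, -0.0347, 0.0]
[-35.7, 0.4, 20.3] [-0.0002, -0.0347, 0.0]
[-35.0, 0.4, 21.6] [-0.0002, -0.0347, 0.0]
[-34.2, 0.4, 22.8] [-0.0002, -0.0347, 0.0]
[-33.4, 0.4, 23.9] [-0.0002, -0.0347, 0.0]
[-32.5, 0.4, 25.1] [-0.0002, -0.0347, 0.0]
[-31.6, 0.4, 26.2] [-0.0002, -0.0347, 0.0]
```

move_arm(
  increments=[
    [[-37,0,18],[0,-0.035,0],-1],
    [[-36,0,19],[0,-0.035,0],-1],
    [[-36,0,20],[0,-0.035,0],-1],
    [[-35,0,22],[0,-0.035,0],-1],
    [[-34,0,23],[0,-0.035,0],-1],
    [[-33,0,24],[0,-0.035,0],-1],
    [[-33,0,25],[0,-0.035,0],-1],
    [[-32,0,26],[0,-0.035,0],-1],
  ],
)

```text
t: 0.95
position: [401.6, 399.1, 303.7]
ee_rot: [[-0.999, -0.0, 0.047], [-0.047, -0.0, -0.999], [0.0, -1.0, 0.0]]
contact_force: [-0.4, 1.3, 0.4]
grip_width: -0.5
```

```bash
python3 - <<'E'
from plan import *
o=status.get_obs();print(np.round(o['position'],1),np.round(o['ee_rot'],3).tolist(),np.round(o['qvel'],2),o['grip_width'],o['t'])
c=cam('wrist');np.savez('w1.npz',K=c[0],R=c[1],t=c[2])
im=viewer.get_image('wrist');cv2.imwrite('pics/w1r.png',im);cv2.imwrite('pics/w1.png',cv2.resize(im,None,fx=1.56,fy=1.56,interpolation=cv2.INTER_CUBIC))
plan([447,202,230],np.pi+.0425)
E
```

```text
[401.6 399.1 303.7] [[-0.999, -0.0, 0.047], [-0.047, -0.0, -0.999], [0.0, -1.0, 0.0]] [-0.75  0.06  0.08  0.   -0.02  1.08] -0.4877237884340397 0.95
total w [-0.0022  0.0009 -0.0002] dist 211.7 final-frame shift [-33.9  73.7 195.6]
[-4.2, 9.3, 24.4] [-0.0003, 0.0001, -0.0]
[-4.2, 9.3, 24.4] [-0.0003, 0.0001, -0.0]
[-4.2, 9.3, 24.4] [-0.0003, 0.0001, -0.0]
[-4.2, 9.2, 24.4] [-0.0003, 0.0001, -0.0]
[-4.2, 9.2, 24.4] [-0.0003, 0.0001, -0.0]
[-4.2, 9.2, 24.4] [-0.0003, 0.0001, -0.0]
[-4.2, 9.2, 24.4] [-0.0003, 0.0001, -0.0]
[-4.2, 9.2, 24.4] [-0.0003, 0.0001, -0.0]
```

View pics/w1.png

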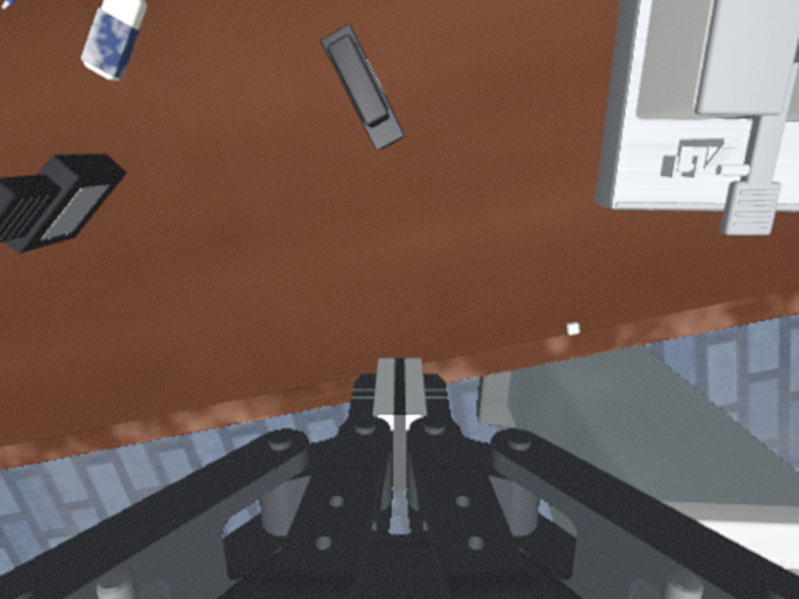

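```bash
python3 - <<'E'
from fit import *
d=np.load('w1.npz');c=(d['K'],d['R'],d['t'])
s=1.56
pad=np.array([atz(c,(u/s,v/s),100) for u,v in [(737,181),(779,183),(772,236),(723,233)]])
print(pad.round(1).tolist(),pad.mean(0))
q=[(321,40),(347,25),(403,135),(381,150)]
b=np.array([atz(c,(u/s,v/s),62) for u,v in q]);print(b.round(1).tolist(),b.mean(0))
e=b[2]-b[1],b[3]-b[0];print([ (np.linalg.norm(x),np.degrees(np.arctan2(x[1],x[0]))) for x in e], np.linalg.norm(b[1]-b[0]),np.linalg.norm(b[3]-b[2]))
mc=[((-130,100,43),(608/s,207/s)),((-72,100,125),(640/s,117/s))]
print(proj(c,T([575.1,162.2,.0427],[a for a,_ in mc]))*s)
E
```

```text
[[464.0, 216.3, 100.0], [464.0, 192.9, 100.0], [434.7, 188.8, 100.0], [435.1, 217.1, 100.0]] [449.44237354 203.77839102 100.        ]
[[530.3, 451.0, 62.0], [538.8, 436.1, 62.0], [480.2, 401.0, 62.0], [470.8, 414.1, 62.0]] [505.03062978 425.53168442  62.        ]
[(np.float64(68.28036857092924), np.float64(-149.05258693909224)), (np.float64(70.02480222170064), np.float64(-148.16581385505407))] 17.17586856616973 16.142192620495283
[[613.32566822 207.1131505 ]
 [701.70401205 105.85596938]]
```

move_arm(
  increments=[
    [[-4,8,25],[0,0,0],-1],
    [[-4,8,25],[0,0,0],-1],
    [[-4,8,25],[0,0,0],-1],
    [[-4,8,25],[0,0,0],-1],
    [[-4,8,25],[0,0,0],-1],
    [[-4,8,25],[0,0,0],-1],
    [[-4,8,25],[0,0,0],-1],
    [[0,0,0],[0,0,0],-1],
  ],
)

```text
t: 1.8
position: [435.8, 224.2, 246.6]
ee_rot: [[-0.999, -0.003, 0.042], [-0.042, -0.002, -0.999], [0.003, -1.0, 0.002]]
contact_force: [-0.6, 0.2, 0.4]
grip_width: 0.1
```

```bash
python3 - <<'E'
from plan import *
c=cam('wrist');np.savez('w2.npz',K=c[0],R=c[1],t=c[2])
im=viewer.get_image('wrist');cv2.imwrite('pics/w2.png',cv2.resize(im,None,fx=1.56,fy=1.56,interpolation=cv2.INTER_CUBIC))
o=status.get_obs();print(np.round(o['position'],1),np.round(o['qvel'],2))
E
```

```text
[436.3 225.7 247.4] [ 0.03  0.    0.04  0.01  0.   -0.01]
```

View pics/w2.png

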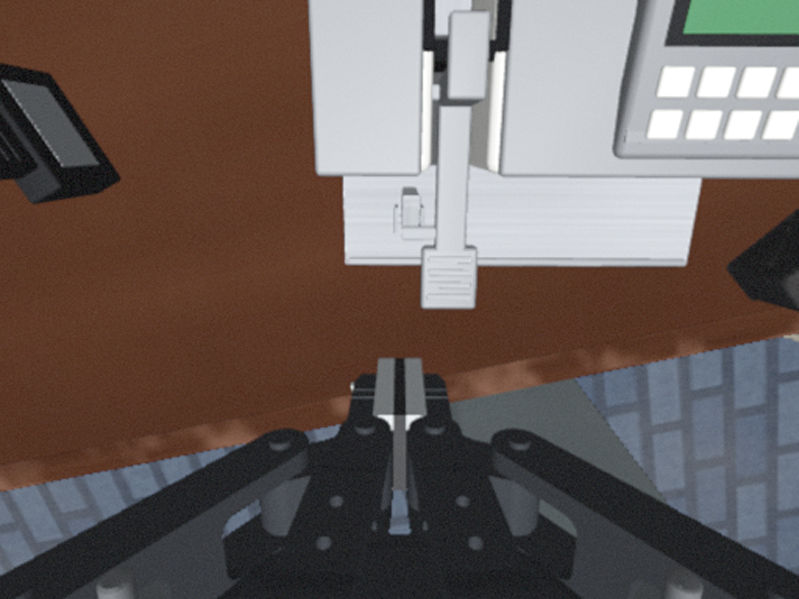

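```bash
python3 - <<'E'
from fit import *
from plan import plan
d=np.load('w2.npz');c=(d['K'],d['R'],d['t'])
s=1.56; g=lambda u,v:(u/s,v/s)
pad=np.array([atz(c,g(u,v),100) for u,v in [(424,247),(476,247),(476,308),(421,308)]])
print(pad.round(1).tolist(),pad.mean(0))
l=[((-107,58,100),g(424,247)),((-107,32,100),g(476,247)),((-137,32,100),g(476,308)),((-137,58,100),g(421,308)),((-72,100,125),g(317,175)),((-130,100,43),g(345,263)),((-130,-100,43),g(688,263))]
p,r=fit([(c,l)],[575,162,.04]);print(p,(r*s).round(1).tolist(),T(p,[[12,45,125],[-122,45,100]]).round(1))
print('tip px',proj(c,np.array([436.3,225.7,247.4])+[0,0,-73])*s)
plan([446,203,185],np.pi+.0425)
E
```

```text
[[464.3, 214.3, 100.0], [465.3, 190.7, 100.0], [436.2, 188.1, 100.0], [435.1, 214.0, 100.0]] [450.20640217 201.78122117 100.        ]
[5.74149977e+02 1.62687982e+02 4.94847906e-02] [[-2.3, -0.3], [3.1, -0.8], [0.5, 0.9], [0.3, 1.3], [-1.6, -4.3], [-0.6, 3.4], [1.8, 0.6]] [[583.9 208.2 125. ]
 [450.1 201.6 100. ]]
tip px [[395.31405706 377.61061313]]
total w [-0.0009  0.0005  0.0011] dist 67.1 final-frame shift [-8.7 62.4 23.1]
[-1.1, 7.8, 2.9] [-0.0001, 0.0001, 0.0001]
[-1.1, 7.8, 2.9] [-0.0001, 0.0001, 0.0001]
[-1.1, 7.8, 2.9] [-0.0001, 0.0001, 0.0001]
[-1.1, 7.8, 2.9] [-0.0001, 0.0001, 0.0001]
[-1.1, 7.8, 2.9] [-0.0001, 0.0001, 0.0001]
[-1.1, 7.8, 2.9] [-0.0001, 0.0001, 0.0001]
[-1.1, 7.8, 2.9] [-0.0001, 0.0001, 0.0001]
[-1.1, 7.8, 2.9] [-0.0001, 0.0001, 0.0001]
```

move_arm(
  increments=[
    [[-2,8,5],[0,0,0],-1],
    [[-2,8,5],[0,0,0],-1],
    [[-2,8,5],[0,0,0],-1],
    [[-2,8,5],[0,0,0],-1],
    [[-1,8,5],[0,0,0],-1],
    [[0,8,0],[0,0,0],-1],
    [[0,8,0],[0,0,0],-1],
    [[0,4,0],[0,0,0],-1],
  ],
)

```text
t: 2.65
position: [446.3, 202.2, 186.9]
ee_rot: [[-0.999, -0.001, 0.045], [-0.045, -0.001, -0.999], [0.001, -1.0, 0.001]]
contact_force: [-0.4, -0.9, 0.6]
grip_width: 0.1
```

```bash
python3 - <<'E'
from plan import *
im=viewer.get_image('wrist');cv2.imwrite('pics/w3.png',cv2.resize(im,None,fx=1.56,fy=1.56,interpolation=cv2.INTER_CUBIC))
o=status.get_obs();print(np.round(o['position'],1),np.round(o['qvel'],2))
E
```

```text
[446.2 202.1 186.6] [ 0.   -0.01  0.01  0.   -0.03 -0.  ]
```

View pics/w3.png

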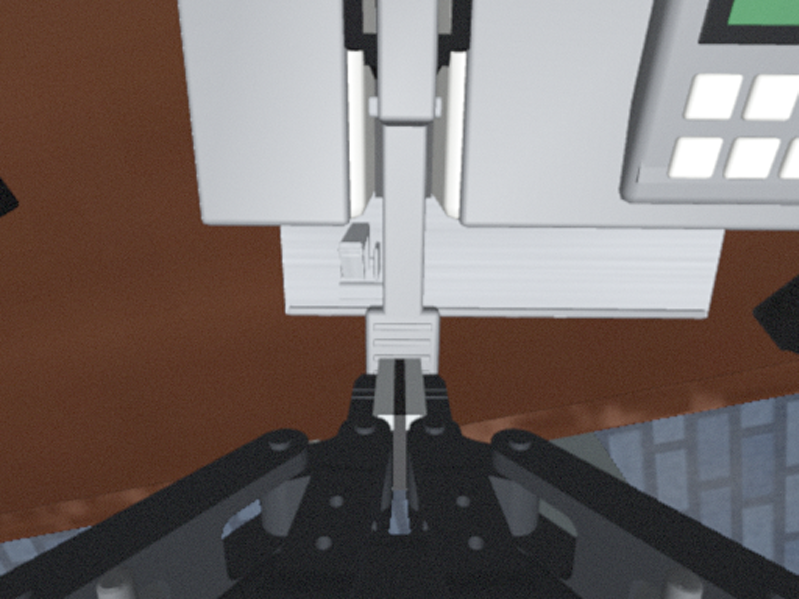

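The fingertips are centred on the pad in y, so I'm pushing down.

move_arm(
  increments=[
    [[0,5,0],[0,0,0],-1],
    [[0,5,0],[0,0,0],-1],
    [[0,5,0],[0,0,0],-1],
    [[0,5,0],[0,0,0],-1],
    [[0,5,0],[0,0,0],-1],
    [[0,5,0],[0,0,0],-1],
    [[0,4,0],[0,0,0],-1],
    [[0,3,0],[0,0,0],-1],
  ],
)

```text
t: 3.5
position: [447.7, 203.1, 153.6]
ee_rot: [[-0.999, 0.004, 0.047], [-0.047, 0.002, -0.999], [-0.004, -1.0, -0.002]]
contact_force: [1.6, -1.8, 5.7]
grip_width: -0.1
```

```bash
python3 - <<'E'
from plan import *
im=viewer.get_image('wrist');cv2.imwrite('pics/w4.png',cv2.resize(im,None,fx=1.56,fy=1.56,interpolation=cv2.INTER_CUBIC))
o=status.get_obs();print(np.round(o['position'],1),np.round(o['contact_force'],2))
E
```

```text
[447.7 203.  152.4] [ 0.39 -1.21  5.9 ]
```

View pics/w4.png

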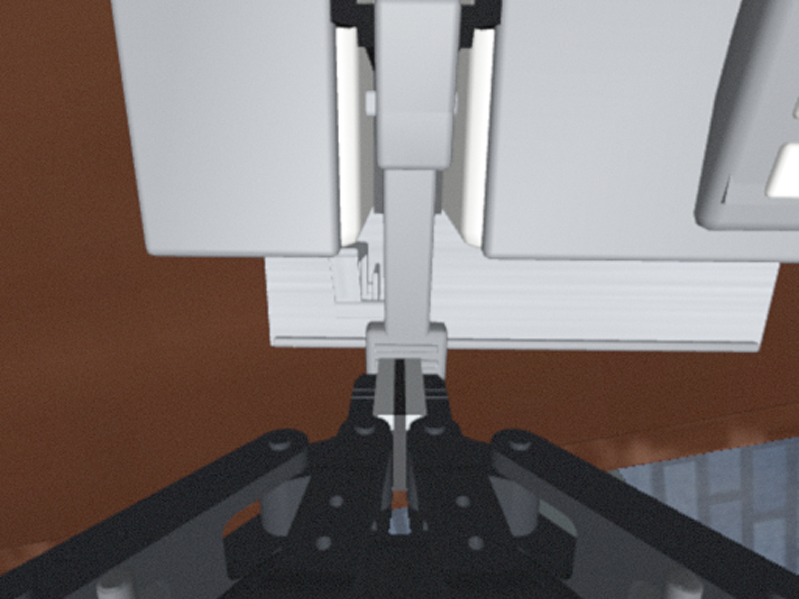

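move_arm(
  increments=[
    [[0,1,0],[0,0,0],-1],
    [[0,1,0],[0,0,0],-1],
    [[0,1,0],[0,0,0],-1],
    [[0,1,0],[0,0,0],-1],
    [[0,1,0],[0,0,0],-1],
    [[0,1,0],[0,0,0],-1],
    [[0,0,0],[0,0,0],-1],
    [[0,0,0],[0,0,0],-1],
  ],
)

```text
t: 4.35
position: [448.3, 203.3, 146.0]
ee_rot: [[-0.999, 0.005, 0.046], [-0.046, 0.002, -0.999], [-0.005, -1.0, -0.002]]
contact_force: [2.2, -1.1, 5.7]
grip_width: -0.0
```

move_arm(
  increments=[
    [[0,1,0],[0,0,0],-1],
    [[0,1,0],[0,0,0],-1],
    [[0,1,0],[0,0,0],-1],
    [[0,1,0],[0,0,0],-1],
    [[0,0,0],[0,0,0],-1],
    [[0,0,0],[0,0,0],-1],
    [[0,0,0],[0,0,0],-1],
    [[0,0,0],[0,0,0],-1],
  ],
)

```text
t: 5.15
position: [448.6, 203.4, 144.1]
ee_rot: [[-0.999, 0.006, 0.047], [-0.047, 0.003, -0.999], [-0.006, -1.0, -0.002]]
contact_force: [-2.2, -2.4, 19.6]
grip_width: -0.1
```

The force rose to 20 N, so the lever is at its lower stop. I'm lifting off to check the catch.

move_arm(
  increments=[
    [[0,-4,0],[0,0,0],-1],
    [[0,-6,0],[0,0,0],-1],
    [[0,-10,0],[0,0,0],-1],
    [[0,-15,0],[0,0,0],-1],
    [[0,-15,0],[0,0,0],-1],
    [[0,-15,0],[0,0,0],-1],
    [[0,-15,0],[0,0,0],-1],
    [[0,-15,0],[0,0,0],-1],
  ],
)

```text
t: 5.95
position: [446.3, 202.1, 236.3]
ee_rot: [[-0.999, -0.001, 0.045], [-0.045, -0.001, -0.999], [0.001, -1.0, 0.001]]
contact_force: [-0.0, 0.1, 0.1]
grip_width: -0.3
```

```bash
python3 - <<'E'
from plan import *
c=cam('wrist');np.savez('w5.npz',K=c[0],R=c[1],t=c[2])
im=viewer.get_image('wrist');cv2.imwrite('pics/w5.png',cv2.resize(im,None,fx=1.56,fy=1.56,interpolation=cv2.INTER_CUBIC))
o=status.get_obs();print(np.round(o['position'],1),np.round(o['contact_force'],2))
im=viewer.get_image('scene');cv2.imwrite('pics/s5.png',cv2.resize(im[170:290,210:330],None,fx=5,fy=5,interpolation=cv2.INTER_CUBIC))
E
```

```text
[447.5 202.8 238.9] [0.82 0.99 1.75]
```

View pics/w5.png

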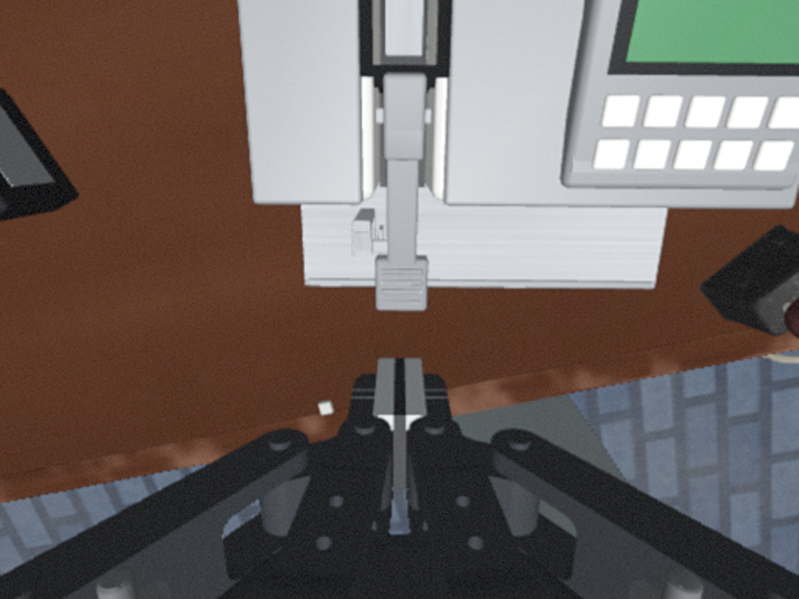

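View pics/s5.png

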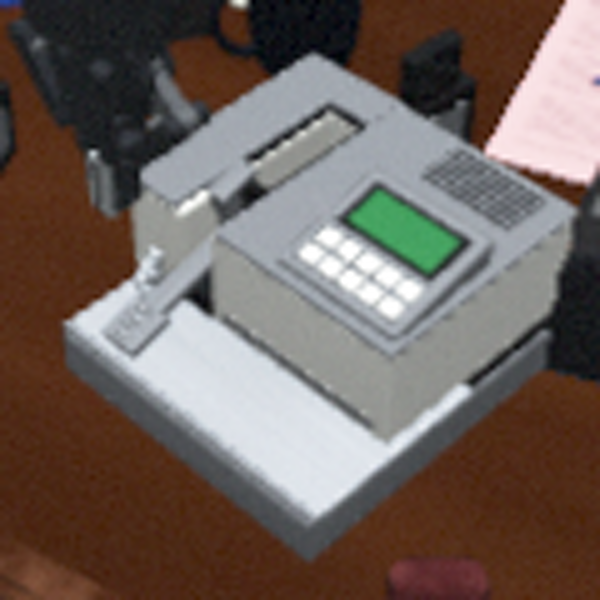

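The lever stays down with the hand off, and the hook is clear of the slot mouth at (405,70). Next I'm moving up for a full view of the slot.

move_arm(
  increments=[
    [[-10,-10,-2],[0,0,0],1],
    [[-10,-10,-2],[0,0,0],1],
    [[-10,-10,-2],[0,0,0],1],
    [[-10,-10,-2],[0,0,0],1],
    [[-10,-10,-2],[0,0,0],1],
    [[-5,-10,-2],[0,0,0],1],
    [[0,0,0],[0,0,0],1],
    [[0,0,0],[0,0,0],1],
  ],
)

```text
t: 6.85
position: [500.5, 216.6, 295.1]
ee_rot: [[-0.999, -0.001, 0.045], [-0.045, -0.0, -0.999], [0.001, -1.0, 0.0]]
contact_force: [-0.5, -0.3, -0.5]
grip_width: 85.1
```

```bash
python3 - <<'E'
from plan import *
c=cam('wrist');np.savez('w6.npz',K=c[0],R=c[1],t=c[2])
im=viewer.get_image('wrist');cv2.imwrite('pics/w6r.png',im);cv2.imwrite('pics/w6.png',cv2.resize(im,None,fx=1.56,fy=1.56,interpolation=cv2.INTER_CUBIC))
cv2.imwrite('pics/w6c.png',cv2.resize(im[20:220,180:330],None,fx=3,fy=3,interpolation=cv2.INTER_CUBIC))
o=status.get_obs();print(np.round(o['position'],1),np.round(o['contact_force'],2))
E
```

```text
[500.3 216.5 295.1] [-0.09  0.19  0.03]
```

View pics/w6.png

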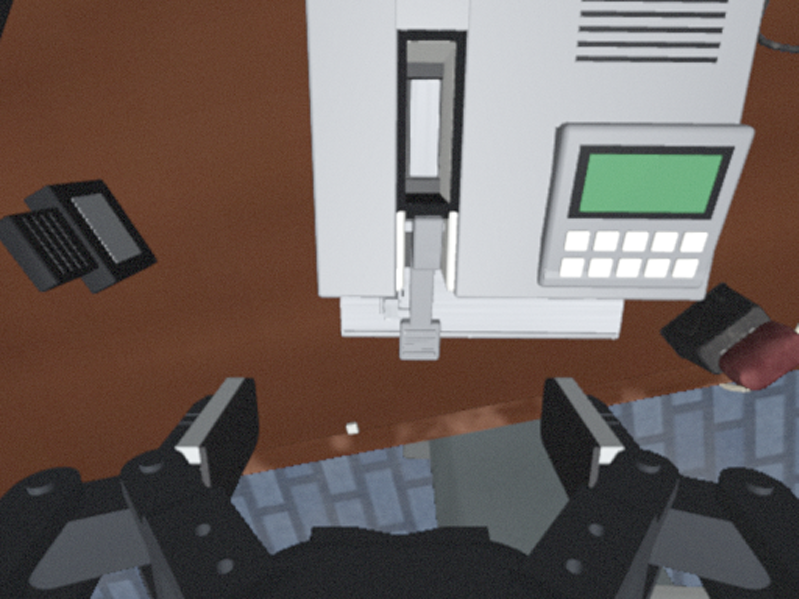

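View pics/w6c.png

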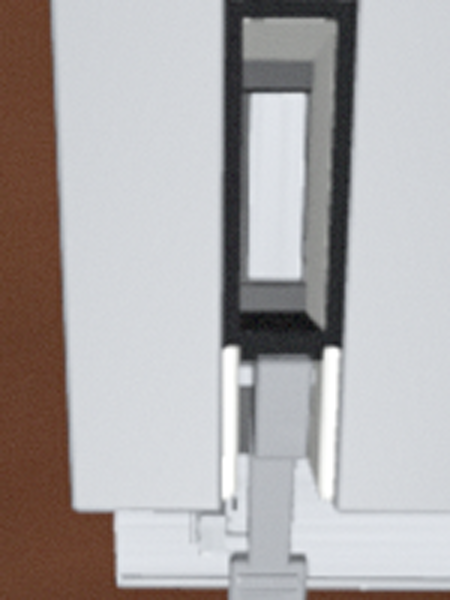

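```bash
python3 - <<'E'
from fit import *
from plan import plan
d=np.load('w6.npz');c=(d['K'],d['R'],d['t'])
s=1.56; g=lambda u,v:(u/s,v/s)
P=[atz(c,g(u,v),125) for u,v in [(398,31),(466,31),(461,214),(396,213)]]
P=np.array(P);print(P.round(1).tolist(),P.mean(0)); print(np.linalg.norm(P[0]-P[3]),np.linalg.norm(P[0]-P[1]))
l=[((52.5,60,125),g(398,31)),((52.5,30,125),g(466,31)),((-28.5,30,125),g(461,214)),((-28.5,60,125),g(396,213)),((-72,100,125),g(319,296)),((-130,100,43),g(341,336)),((-130,-100,43),g(621,337))]
p,r=fit([(c,l)],[575,162,.04]);print(p,(r*s).round(1).tolist(),T(p,[[12,45,125]]).round(1))
# yaw from slot left edge
e=P[0]-P[3];print(np.arctan2(e[1],e[0]));e=P[1]-P[2];print(np.arctan2(e[1],e[0]))
q=np.degrees(-148.6+180)
th=np.radians(31.4)
for y in (th+np.pi,): plan([440,400,250],y)
E
```

```text
[[621.2, 223.0, 125.0], [622.6, 192.9, 125.0], [541.8, 188.4, 125.0], [540.9, 220.4, 125.0]] [581.62779659 206.19213172 125.        ]
80.40359494118117 30.174147550180535
[5.71689253e+02 1.60983091e+02 3.93928660e-02] [[0.1, -1.4], [-0.3, -1.0], [-2.8, -0.6], [1.3, 0.1], [0.8, 1.0], [0.2, 3.9], [-0.3, 4.4]] [[581.9 206.4 125. ]]
0.03194935814049487
0.05478860898233342
total w [-2.000e-04 -5.029e-01  1.800e-03] dist 198.3 final-frame shift [ -44.1   45.1 -188. ]
[6.5, 5.6, -23.3] [-0.0, -0.0629, 0.0002]
[5.0, 5.6, -23.6] [-0.0, -0.0629, 0.0002]
[3.5, 5.6, -23.9] [-0.0, -0.0629, 0.0002]
[2.0, 5.6, -24.1] [-0.0, -0.0629, 0.0002]
[0.5, 5.6, -24.1] [-0.0, -0.0629, 0.0002]
[-1.0, 5.6, -24.1] [-0.0, -0.0629, 0.0002]
[-2.5, 5.6, -24.0] [-0.0, -0.0629, 0.0002]
[-4.0, 5.6, -23.8] [-0.0, -0.0629, 0.0002]
```

move_arm(
  increments=[
    [[5,6,-23],[0,-0.063,0],1],
    [[3,6,-23],[0,-0.063,0],1],
    [[2,6,-23],[0,-0.063,0],1],
    [[0,6,-23],[0,-0.063,0],1],
    [[-1,6,-23],[0,-0.063,0],1],
    [[-3,6,-23],[0,-0.063,0],1],
    [[-4,6,-23],[0,-0.063,0],1],
    [[-6,3,-20],[0,-0.062,0],1],
  ],
)

```text
t: 7.7
position: [456.1, 395.2, 249.5]
ee_rot: [[-0.852, -0.002, 0.524], [-0.524, -0.002, -0.852], [0.003, -1.0, 0.001]]
contact_force: [0.2, -0.4, 1.0]
grip_width: 85.2
```

```bash
python3 - <<'E'
from plan import *
c=cam('wrist');np.savez('w7.npz',K=c[0],R=c[1],t=c[2])
im=viewer.get_image('wrist');cv2.imwrite('pics/w7r.png',im);cv2.imwrite('pics/w7.png',cv2.resize(im,None,fx=1.56,fy=1.56,interpolation=cv2.INTER_CUBIC))
o=status.get_obs();print(np.round(o['position'],1),np.round(o['qpos'],2),np.round(o['qvel'],2))
E
```

```text
[455.9 397.7 249.1] [ 0.98  0.39 -0.12 -0.   -1.06  1.14] [-0.03 -0.02 -0.02  0.   -0.01 -0.07]
```

View pics/w7.png

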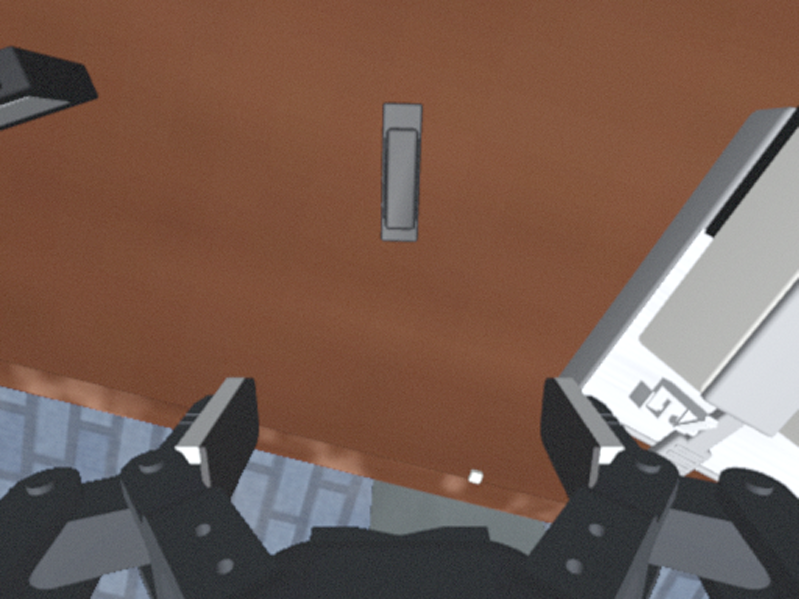

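```bash
python3 - <<'E'
from fit import *
from plan import plan
d=np.load('w7.npz');c=(d['K'],d['R'],d['t'])
s=1.56; g=lambda u,v:(u/s,v/s)
l=[((35,10,62),g(383,103)),((35,-10,62),g(422,103)),((-35,-10,62),g(417,241)),((-35,10,62),g(381,241)),((22,7,102),g(387,128)),((22,-7,102),g(417.5,128)),((-22,-7,102),g(415.5,229)),((-22,7,102),g(385,229))]
p,r=fit([(c,l)],[505,425,.55]);print(p,np.degrees(p[2]),(r*s).round(1).tolist())
for k in (l[:4],l[4:]):
  Q=np.array([atz(c,b,a[2]) for a,b in k]);print(Q.round(1).tolist(),Q.mean(0))
plan([p[0],p[1],200],p[2]+np.pi)
E
```

```text
[505.49375556 425.8895037    0.52988846] 30.36037209595929 [[-0.8, -1.3], [0.6, -0.4], [1.0, 1.2], [-0.2, 0.4], [-1.2, -1.3], [1.3, -0.5], [0.1, 1.6], [-0.5, 1.0]]
[[530.3, 451.6, 62.0], [540.5, 435.1, 62.0], [480.6, 400.4, 62.0], [470.5, 416.8, 62.0]] [505.4682581  425.96386085  62.        ]
[[520.8, 442.4, 102.0], [527.5, 431.3, 102.0], [490.7, 409.1, 102.0], [483.5, 420.8, 102.0]] [505.61285494 425.9194024  102.        ]
total w [-0.0001  0.0252  0.0013] dist 75.2 final-frame shift [-57.   49.1   0.8]
[-7.1, 6.1, 0.3] [-0.0, 0.0031, 0.0002]
[-7.1, 6.1, 0.3] [-0.0, 0.0031, 0.0002]
[-7.1, 6.1, 0.2] [-0.0, 0.0031, 0.0002]
[-7.1, 6.1, 0.2] [-0.0, 0.0031, 0.0002]
[-7.1, 6.1, 0.2] [-0.0, 0.0031, 0.0002]
[-7.1, 6.1, 0.2] [-0.0, 0.0031, 0.0002]
[-7.1, 6.1, 0.1] [-0.0, 0.0031, 0.0002]
[-7.1, 6.1, 0.1] [-0.0, 0.0031, 0.0002]
```

move_arm(
  increments=[
    [[-8,6,0],[0,0.004,0],1],
    [[-8,6,0],[0,0.004,0],1],
    [[-8,6,1],[0,0.004,0],1],
    [[-8,6,0],[0,0.004,0],1],
    [[-8,6,0],[0,0.004,0],1],
    [[-8,6,0],[0,0.003,0],1],
    [[-9,6,0],[0,0.003,0],1],
    [[0,6,0],[0,0,0],1],
  ],
)

```text
t: 8.55
position: [507.9, 423.5, 202.1]
ee_rot: [[-0.867, 0.0, 0.498], [-0.498, 0.0, -0.867], [-0.0, -1.0, -0.0]]
contact_force: [-0.3, -0.1, -0.8]
grip_width: 85.5
```

```bash
python3 - <<'E'
from plan import *
im=viewer.get_image('wrist');cv2.imwrite('pics/w8.png',cv2.resize(im,None,fx=1.56,fy=1.56,interpolation=cv2.INTER_CUBIC))
plan([505.5,425.9,139],.53+np.pi)
E
```

```text
total w [-0.0004 -0.0086  0.0024] dist 61.9 final-frame shift [-0.4 61.8 -3.4]
[-0.1, 7.7, -0.4] [-0.0001, -0.0011, 0.0003]
[-0.1, 7.7, -0.4] [-0.0001, -0.0011, 0.0003]
[-0.1, 7.7, -0.4] [-0.0001, -0.0011, 0.0003]
[-0.1, 7.7, -0.4] [-0.0001, -0.0011, 0.0003]
[-0.1, 7.7, -0.4] [-0.0001, -0.0011, 0.0003]
[-0.1, 7.7, -0.4] [-0.0001, -0.0011, 0.0003]
[-0.1, 7.7, -0.4] [-0.0001, -0.0011, 0.0003]
[-0.0, 7.7, -0.4] [-0.0001, -0.0011, 0.0003]
```

View pics/w8.png

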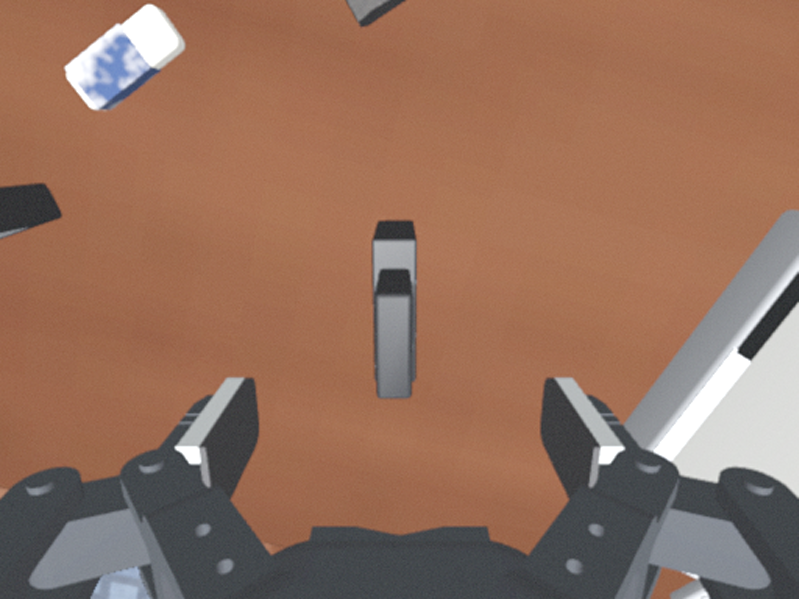

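move_arm(
  increments=[
    [[0,8,-1],[0,-0.002,0],1],
    [[0,8,-1],[0,-0.002,0],1],
    [[0,8,-1],[0,-0.002,0],1],
    [[0,8,0],[0,-0.002,0],1],
    [[0,8,0],[0,0,0],1],
    [[0,8,0],[0,0,0],1],
    [[0,8,0],[0,0,0],1],
    [[0,6,0],[0,0,0],1],
  ],
)

```text
t: 9.4
position: [505.2, 425.4, 140.0]
ee_rot: [[-0.863, -0.001, 0.506], [-0.506, -0.001, -0.863], [0.001, -1.0, 0.0]]
contact_force: [0.7, 0.4, 0.6]
grip_width: 85.5
```

```bash
python3 - <<'E'
from plan import *
plan([505.5,425.9,139],.53+np.pi)
im=viewer.get_image('wrist');cv2.imwrite('pics/w9.png',cv2.resize(im,None,fx=1.56,fy=1.56,interpolation=cv2.INTER_CUBIC))
o=status.get_obs();print(np.round(o['position'],1),np.round(o['qvel'],2))
E
```

```text
total w [-0.0002  0.0001  0.0007] dist 1.1 final-frame shift [-0.5  1.  -0.3]
[-0.1, 0.1, -0.0] [-0.0, 0.0, 0.0001]
[-0.1, 0.1, -0.0] [-0.0, 0.0, 0.0001]
[-0.1, 0.1, -0.0] [-0.0, 0.0, 0.0001]
[-0.1, 0.1, -0.0] [-0.0, 0.0, 0.0001]
[-0.1, 0.1, -0.0] [-0.0, 0.0, 0.0001]
[-0.1, 0.1, -0.0] [-0.0, 0.0, 0.0001]
[-0.1, 0.1, -0.0] [-0.0, 0.0, 0.0001]
[-0.1, 0.1, -0.0] [-0.0, 0.0, 0.0001]
[504.9 425.1 139. ] [-0.   -0.    0.   -0.   -0.03 -0.  ]
```

View pics/w9.png

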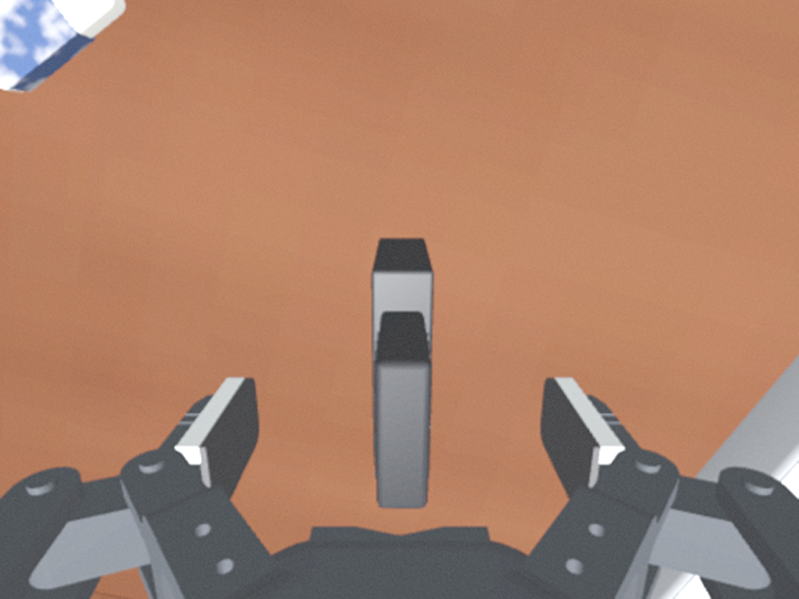

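move_arm(
  increments=[
    [[0,0,0],[0,0,0],0],
    [[0,0,0],[0,0,0],-0.3],
    [[0,0,0],[0,0,0],-1],
    [[0,0,0],[0,0,0],-1],
    [[0,0,0],[0,0,0],-1],
    [[0,0,0],[0,0,0],-1],
    [[0,0,0],[0,0,0],-1],
    [[0,0,0],[0,0,0],-1],
  ],
  grip_force=70,
)

```text
t: 10.25
position: [505.5, 425.8, 141.4]
ee_rot: [[-0.863, 0.001, 0.506], [-0.506, 0.001, -0.863], [-0.001, -1.0, -0.0]]
contact_force: [0.1, -0.1, 3.3]
grip_width: 13.3
```

```bash
python3 - <<'E'
from plan import *
o=status.get_obs();print(np.round(o['position'],1),o['grip_width'],np.round(o['contact_force'],1))
im=viewer.get_image('wrist');cv2.imwrite('pics/w10.png',cv2.resize(im,None,fx=1.56,fy=1.56,interpolation=cv2.INTER_CUBIC))
E
```

```text
[505.5 425.8 141.4] 13.336707125308061 [ 0.1 -0.1  3.3]
```

View pics/w10.png

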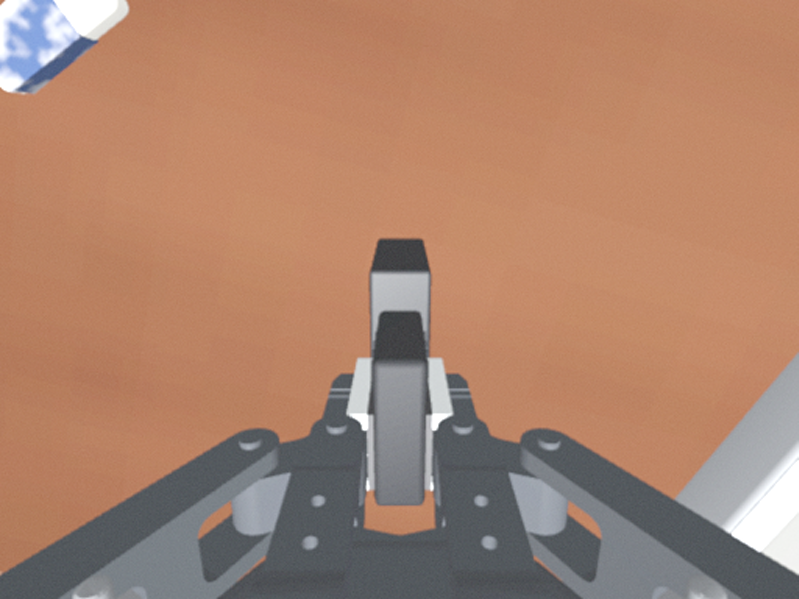

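move_arm(
  increments=[
    [[0,-8,0],[0,0,0],-1],
    [[0,-20,0],[0,0,0],-1],
    [[0,-22,0],[0,0,0],-1],
    [[0,-22,0],[0,0,0],-1],
    [[0,-22,0],[0,0,0],-1],
    [[0,-22,0],[0,0,0],-1],
    [[0,-22,0],[0,0,0],-1],
    [[0,-20,0],[0,0,0],-1],
  ],
)

```text
t: 11.1
position: [505.1, 425.4, 300.0]
ee_rot: [[-0.863, -0.0, 0.506], [-0.506, 0.0, -0.863], [0.0, -1.0, -0.0]]
contact_force: [-0.3, 0.1, -1.0]
grip_width: 13.0
```

```bash
python3 - <<'E'
from plan import *
o=status.get_obs();print(np.round(o['position'],1),o['grip_width'],np.round(o['contact_force'],1),np.round(o['qpos'],2))
im=viewer.get_image('wrist');cv2.imwrite('pics/w11.png',cv2.resize(im,None,fx=1.56,fy=1.56,interpolation=cv2.INTER_CUBIC))
plan([583,207,300],.043+np.pi)
E
```

```text
[505.1 425.4 300. ] 12.95901268402825 [-0.3  0.1 -1. ] [ 0.94  0.45  0.1  -0.   -1.22  1.16]
total w [ 0.0029  0.4878 -0.0064] dist 232.3 final-frame shift [-67.3   4.2 222.3]
[5.6, 0.4, 28.5] [0.0004, 0.061, -0.0008]
[3.9, 0.5, 28.8] [0.0004, 0.061, -0.0008]
[2.1, 0.5, 29.0] [0.0004, 0.061, -0.0008]
[0.3, 0.5, 29.0] [0.0004, 0.061, -0.0008]
[-1.5, 0.5, 29.0] [0.0004, 0.061, -0.0008]
[-3.2, 0.5, 28.9] [0.0004, 0.061, -0.0008]
[-5.0, 0.5, 28.6] [0.0004, 0.061, -0.0008]
[-6.7, 0.5, 28.3] [0.0004, 0.061, -0.0008]
```

View pics/w11.png

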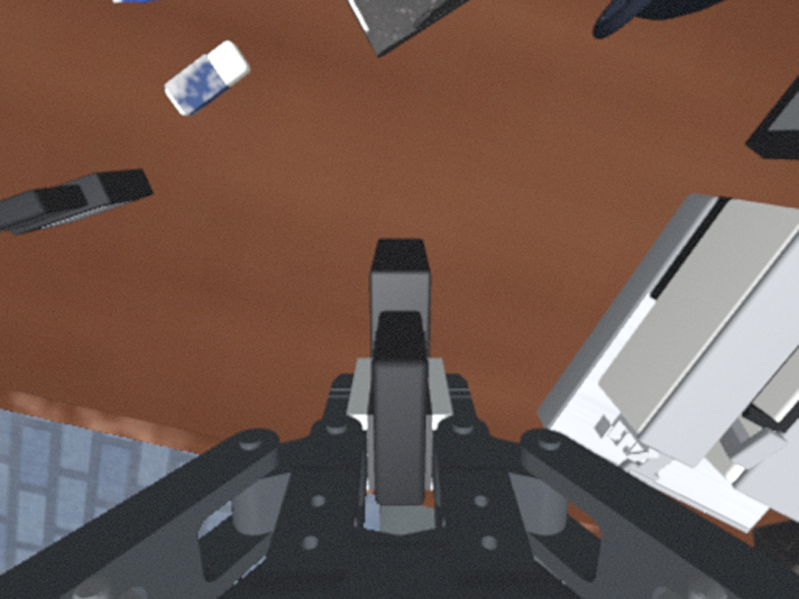

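move_arm(
  increments=[
    [[5,0,28],[0,0.061,0],-1],
    [[4,0,29],[0,0.061,0],-1],
    [[2,0,29],[0,0.061,0],-1],
    [[0,0,29],[0,0.061,0],-1],
    [[-2,0,29],[0,0.061,0],-1],
    [[-3,0,29],[0,0.061,0],-1],
    [[-5,0,28],[0,0.061,0],-1],
    [[-6,0,28],[0,0.061,0],-1],
  ],
)

```text
t: 11.95
position: [582.1, 206.4, 298.1]
ee_rot: [[-0.999, -0.001, 0.04], [-0.04, -0.0, -0.999], [0.001, -1.0, 0.0]]
contact_force: [0.6, 0.3, -1.1]
grip_width: 13.3
```

move_arm(
  increments=[
    [[0,0,0],[0,0,0],-1],
    [[0,0,0],[0,0,0],-1],
    [[0,0,0],[0,0,0],-1],
    [[0,0,0],[0,0,0],-1],
    [[0,0,0],[0,0,0],-1],
    [[0,0,0],[0,0,0],-1],
    [[0,0,0],[0,0,0],-1],
    [[0,0,0],[0,0,0],-1],
  ],
)

```text
t: 12.75
position: [582.1, 207.9, 298.9]
ee_rot: [[-0.999, 0.0, 0.042], [-0.042, 0.0, -0.999], [-0.0, -1.0, -0.0]]
contact_force: [-0.4, 0.5, -1.7]
grip_width: 13.1
```

```bash
python3 - <<'E'
from plan import *
o=status.get_obs();print(np.round(o['position'],1),o['grip_width'],np.round(o['contact_force'],1),np.round(o['qpos'],2))
c=cam('wrist');np.savez('w12.npz',K=c[0],R=c[1],t=c[2])
im=viewer.get_image('wrist');cv2.imwrite('pics/w12.png',cv2.resize(im,None,fx=1.56,fy=1.56,interpolation=cv2.INTER_CUBIC))
im=viewer.get_image('scene');cv2.imwrite('pics/s12r.png',im);cv2.imwrite('pics/s12.png',cv2.resize(im[110:290,190:370],None,fx=3.3,fy=3.3,interpolation=cv2.INTER_CUBIC))
im=viewer.get_image('top');cv2.imwrite('pics/t12r.png',im)
plan([583,207,300],.043+np.pi)
E
```

```text
[582.1 207.9 298.9] 13.058430558280689 [-0.4  0.5 -1.7] [ 0.6   0.38 -0.02  0.   -1.18  1.01]
total w [-0.     -0.0007  0.    ] dist 1.6 final-frame shift [-0.8 -1.1  0.7]
[-0.1, -0.1, 0.1] [-0.0, -0.0001, 0.0]
[-0.1, -0.1, 0.1] [-0.0, -0.0001, 0.0]
[-0.1, -0.1, 0.1] [-0.0, -0.0001, 0.0]
[-0.1, -0.1, 0.1] [-0.0, -0.0001, 0.0]
[-0.1, -0.1, 0.1] [-0.0, -0.0001, 0.0]
[-0.1, -0.1, 0.1] [-0.0, -0.0001, 0.0]
[-0.1, -0.1, 0.1] [-0.0, -0.0001, 0.0]
[-0.1, -0.1, 0.1] [-0.0, -0.0001, 0.0]
```

View pics/w12.png

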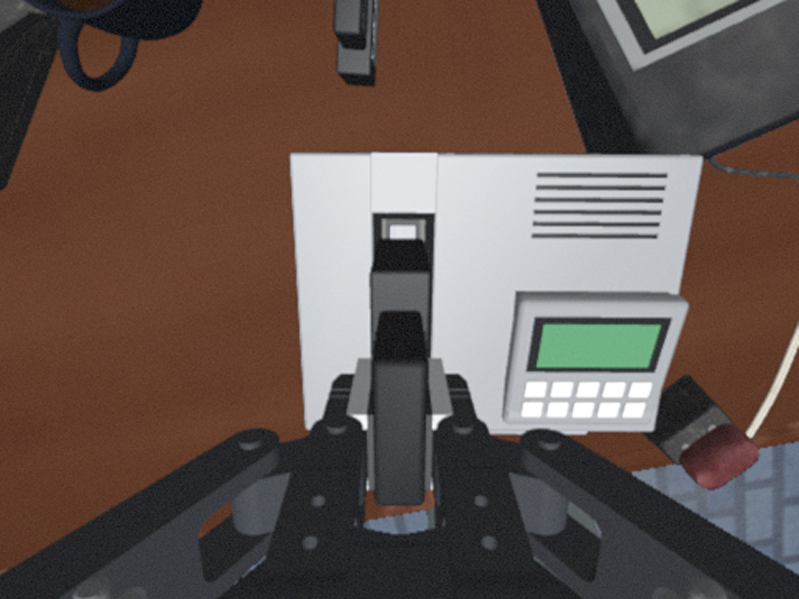

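View pics/s12.png

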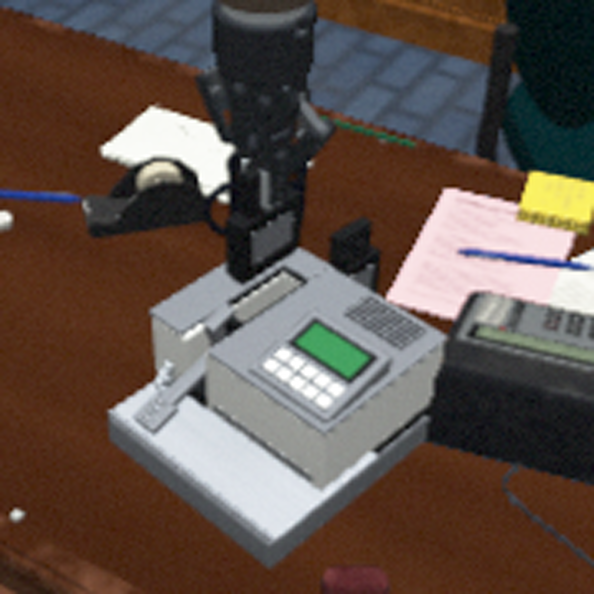

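```bash
python3 - <<'E'
from fit import *
d=np.load('w12.npz');c=(d['K'],d['R'],d['t'])
s=1.56; g=lambda u,v:(u/s,v/s)
A=np.array([atz(c,g(u,v),125) for u,v in [(373,213),(435,213)]]);print('slot rear outer',A.round(1).tolist(),'mid',A.mean(0))
th=.043; ex=np.array([np.cos(th),np.sin(th),0])
print('slot centre',A.mean(0)-40.5*ex)
z=298.9-141.4
B=np.array([atz(c,g(u,v),62+z) for u,v in [(372,270),(430,270)]]);print('shoulder rear',B.round(1).tolist(),'cart centre',B.mean(0)-35*ex)
C=np.array([atz(c,g(u,v),4+z) for u,v in [(376,241),(424,241)]]);print('low rear',C.round(1).tolist(),C.mean(0)-35*ex)
D=np.array([atz(c,g(u,v),102+z) for u,v in [(375,362),(426,362),(423,503),(377,503)]]);print('fin',D.round(1).tolist(),D.mean(0))
# machine outline pts z125
l=[((80,100,125),g(291,154)),((52.5,60,125),g(373,213)),((52.5,30,125),g(435,213)),((-72,100,125),g(305,431))]
print(fit([(c,l)],[573,162,.04]))
E
```

```text
slot rear outer [[621.8, 223.2, 125.0], [623.1, 192.2, 125.0]] mid [622.42591199 207.66951205 125.        ]
slot centre [581.96334847 205.92854867 125.        ]
shoulder rear [[616.5, 218.4, 219.5], [617.3, 200.0, 219.5]] cart centre [581.91027221 207.68362526 219.5       ]
low rear [[614.7, 219.8, 161.5], [615.6, 199.0, 161.5]] [580.15380275 207.88093012 161.5       ]
fin [[603.4, 215.1, 259.5], [604.0, 202.6, 259.5], [562.3, 201.0, 259.5], [561.8, 213.4, 259.5]] [582.8622605  208.01151677 259.5       ]
(array([5.71321530e+02, 1.61094925e+02, 3.12415648e-02]), array([[-0.02587454,  0.40375743],
       [ 0.59028669, -0.17468136],
       [-0.71347884,  0.26157811],
       [ 0.11513513, -0.89522379]]))
```

move_arm(
  increments=[
    [[0,4,1.5],[0,0,0],-1],
    [[0,4,0],[0,0,0],-1],
    [[0,4,0],[0,0,0],-1],
    [[0,4,0],[0,0,0],-1],
    [[0,4,0],[0,0,0],-1],
    [[0,4,0],[0,0,0],-1],
    [[0,2,0],[0,0,0],-1],
    [[0,0,0],[0,0,0],-1],
  ],
)

```text
t: 13.7
position: [582.1, 206.1, 272.5]
ee_rot: [[-0.999, -0.001, 0.042], [-0.042, -0.0, -0.999], [0.001, -1.0, 0.0]]
contact_force: [0.2, -0.2, -0.7]
grip_width: 12.7
```

```bash
python3 - <<'E'
from plan import *
o=status.get_obs();print(np.round(o['position'],1),np.round(o['contact_force'],1),np.round(o['ee_rot'],3).tolist())
c=cam('wrist');np.savez('w13.npz',K=c[0],R=c[1],t=c[2])
im=viewer.get_image('wrist');cv2.imwrite('pics/w13.png',cv2.resize(im[90:290,180:330],None,fx=3,fy=3,interpolation=cv2.INTER_CUBIC))
im=viewer.get_image('scene');cv2.imwrite('pics/s13.png',cv2.resize(im[140:260,210:330],None,fx=5,fy=5,interpolation=cv2.INTER_CUBIC))
E
```

```text
[582.1 206.1 272.5] [ 0.2 -0.2 -0.7] [[-0.999, -0.001, 0.042], [-0.042, -0.0, -0.999], [0.001, -1.0, 0.0]]
```

View pics/w13.png

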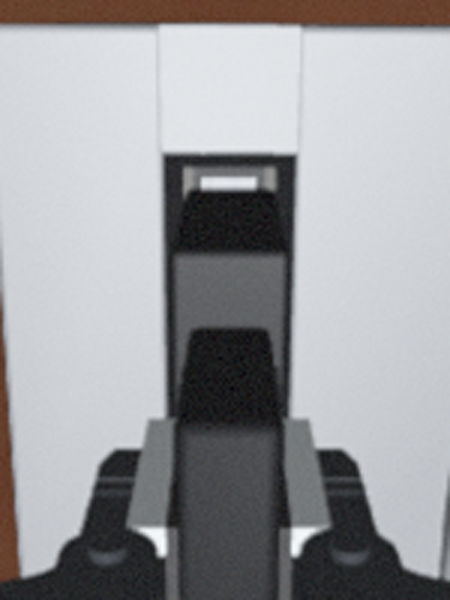

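View pics/s13.png

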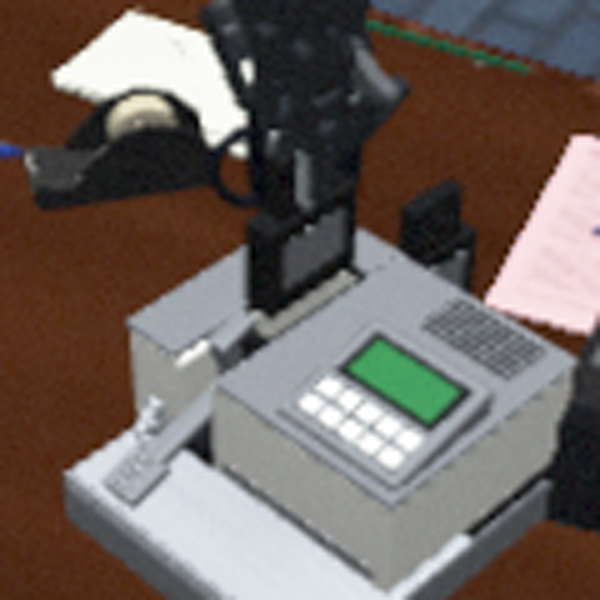

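```bash
python3 - <<'E'
from fit import *
d=np.load('w13.npz');c=(d['K'],d['R'],d['t'])
g=lambda u,v:(180+u/3-.33,90+v/3-.33)
ex=np.array([np.cos(.043),np.sin(.043),0])
z=272.5-141.4
for n,pts,h,L in [('slot outer',[(163,154),(297,154)],125,40.5),('slot inner',[(182,167),(276,167)],121,36.5),('low edge 64',[(190,190),(272,190)],z,32),('low edge as 70@4',[(190,190),(272,190)],z+4,35),('shoulder',[(172,252),(289,252)],z+62,35),('fin',[(177,424),(286,424)],z+102,22)]:
    P=np.array([atz(c,g(*p),h) for p in pts]);print(n,P.round(1).tolist(),'centre',(P.mean(0)-L*ex).round(1))
E
```

```text
slot outer [[622.0, 223.5, 125.0], [623.3, 192.4, 125.0]] centre [582.2 206.2 125. ]
slot inner [[618.5, 219.2, 121.0], [619.4, 196.9, 121.0]] centre [582.5 206.5 121. ]
low edge 64 [[614.9, 216.8, 131.1], [615.7, 198.1, 131.1]] centre [583.4 206.1 131.1]
low edge as 70@4 [[615.7, 216.7, 135.1], [616.5, 198.3, 135.1]] centre [581.1 206.  135.1]
shoulder [[616.1, 217.3, 193.1], [617.0, 198.0, 193.1]] centre [581.6 206.2 193.1]
fin [[603.9, 214.0, 233.1], [604.5, 200.1, 233.1]] centre [582.2 206.1 233.1]
```

Alignment is within 1 mm, so I'm lowering.

move_arm(
  increments=[
    [[0,3,0],[0,0,0],-1],
    [[0,3,0],[0,0,0],-1],
    [[0,3,0],[0,0,0],-1],
    [[0,3,0],[0,0,0],-1],
    [[0,3,0],[0,0,0],-1],
    [[0,3,0],[0,0,0],-1],
    [[0,3,0],[0,0,0],-1],
    [[0,0,0],[0,0,0],-1],
  ],
)

```text
t: 14.6
position: [582.0, 206.1, 251.3]
ee_rot: [[-0.999, -0.001, 0.042], [-0.042, -0.001, -0.999], [0.001, -1.0, 0.0]]
contact_force: [0.4, -0.3, -0.2]
grip_width: 13.1
```

move_arm(
  increments=[
    [[0,4,0],[0,0,0],-1],
    [[0,4,0],[0,0,0],-1],
    [[0,4,0],[0,0,0],-1],
    [[0,4,0],[0,0,0],-1],
    [[0,4,0],[0,0,0],-1],
    [[0,4,0],[0,0,0],-1],
    [[0,4,0],[0,0,0],-1],
    [[0,0,0],[0,0,0],-1],
  ],
)

```text
t: 15.4
position: [581.9, 206.0, 223.1]
ee_rot: [[-0.999, -0.001, 0.042], [-0.042, -0.001, -0.999], [0.001, -1.0, 0.001]]
contact_force: [-0.0, 0.5, -1.0]
grip_width: 13.6
```

```bash
python3 - <<'E'
from plan import *
o=status.get_obs();print(np.round(o['position'],1),np.round(o['contact_force'],1),np.round(o['ft_torque'],2))
im=viewer.get_image('wrist');cv2.imwrite('pics/w14.png',cv2.resize(im[90:290,180:330],None,fx=3,fy=3,interpolation=cv2.INTER_CUBIC))
im=viewer.get_image('scene');cv2.imwrite('pics/s14.png',cv2.resize(im[140:260,210:330],None,fx=5,fy=5,interpolation=cv2.INTER_CUBIC))
E
```

```text
[581.9 206.  223.1] [-0.   0.5 -1. ] [-0.07  0.01  0.  ]
```

View pics/w14.png

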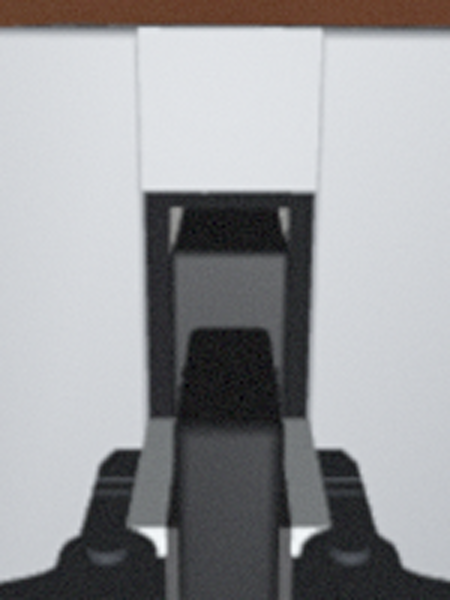

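View pics/s14.png

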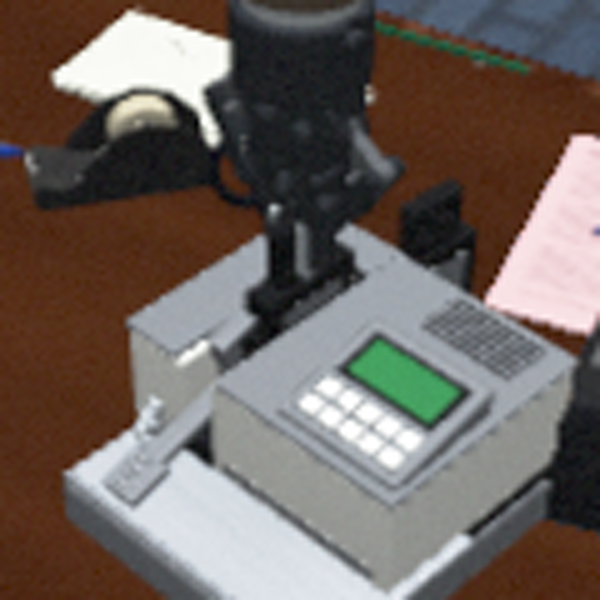

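move_arm(
  increments=[
    [[0,2,0],[0,0,0],-1],
    [[0,2,0],[0,0,0],-1],
    [[0,2,0],[0,0,0],-1],
    [[0,2,0],[0,0,0],-1],
    [[0,2,0],[0,0,0],-1],
    [[0,2,0],[0,0,0],-1],
    [[0,2,0],[0,0,0],-1],
    [[0,2,0],[0,0,0],-1],
  ],
  grip_force=80,
)

```text
t: 16.3
position: [582.3, 206.2, 208.7]
ee_rot: [[-0.999, 0.001, 0.042], [-0.042, 0.0, -0.999], [-0.001, -1.0, 0.0]]
contact_force: [-1.8, -0.7, 7.2]
grip_width: 13.2
```

move_arm(
  increments=[
    [[0,1,0],[0,0,0],-1],
    [[0,1,0],[0,0,0],-1],
    [[0,1,0],[0,0,0],-1],
    [[0,0,0],[0,0,0],-1],
    [[0,0,0],[0,0,0],-1],
    [[0,0,0],[0,0,0],-1],
    [[0,0,0],[0,0,0],-1],
    [[0,0,0],[0,0,0],-1],
  ],
)

```text
t: 17.1
position: [582.3, 206.2, 206.1]
ee_rot: [[-0.999, 0.001, 0.043], [-0.043, 0.0, -0.999], [-0.001, -1.0, -0.0]]
contact_force: [-2.6, -0.8, 6.8]
grip_width: 13.3
```

Still on the spring at about 7 N, so I'm pressing on toward the solid rests.

move_arm(
  increments=[
    [[0,1,0],[0,0,0],-1],
    [[0,1,0],[0,0,0],-1],
    [[0,0,0],[0,0,0],-1],
    [[0,0,0],[0,0,0],-1],
    [[0,0,0],[0,0,0],-1],
    [[0,0,0],[0,0,0],-1],
    [[0,0,0],[0,0,0],-1],
    [[0,0,0],[0,0,0],-1],
  ],
)

```text
t: 17.9
position: [582.3, 206.2, 204.4]
ee_rot: [[-0.999, 0.001, 0.043], [-0.043, 0.0, -0.999], [-0.001, -1.0, 0.0]]
contact_force: [-4.1, -0.7, 7.6]
grip_width: 13.0
```

move_arm(
  increments=[
    [[0,1,0],[0,0,0],-1],
    [[0,1,0],[0,0,0],-1],
    [[0,0,0],[0,0,0],-1],
    [[0,0,0],[0,0,0],-1],
    [[0,0,0],[0,0,0],-1],
    [[0,0,0],[0,0,0],-1],
    [[0,0,0],[0,0,0],-1],
    [[0,0,0],[0,0,0],-1],
  ],
)

```text
t: 18.7
position: [582.3, 206.2, 204.2]
ee_rot: [[-0.999, 0.002, 0.043], [-0.043, -0.0, -0.999], [-0.002, -1.0, 0.0]]
contact_force: [-6.8, -1.3, 15.3]
grip_width: 13.1
```

move_arm(
  increments=[
    [[0.5,0,0],[0,0,0],-1],
    [[0.5,0.5,0],[0,0,0],-1],
    [[0,0,0],[0,0,0],-1],
    [[0,0,0],[0,0,0],-1],
    [[0,0,0],[0,0,0],-1],
    [[0,0,0],[0,0,0],-1],
    [[0,0,0],[0,0,0],-1],
    [[0,0,0],[0,0,0],-1],
  ],
)

```text
t: 19.5
position: [582.0, 206.2, 204.2]
ee_rot: [[-0.999, 0.004, 0.043], [-0.043, 0.0, -0.999], [-0.004, -1.0, -0.0]]
contact_force: [-4.4, -2.1, 16.3]
grip_width: 13.1
```

```bash
python3 - <<'E'
from plan import *
o=status.get_obs();print(np.round(o['position'],1),np.round(o['contact_force'],1),np.round(o['ft_torque'],2),np.round(o['ee_rot'],3).tolist())
im=viewer.get_image('wrist');cv2.imwrite('pics/w15.png',cv2.resize(im[90:290,180:330],None,fx=3,fy=3,interpolation=cv2.INTER_CUBIC))
im=viewer.get_image('scene');cv2.imwrite('pics/s15.png',cv2.resize(im[140:260,210:330],None,fx=5,fy=5,interpolation=cv2.INTER_CUBIC))
im=viewer.get_image('top');cv2.imwrite('pics/t15.png',cv2.resize(im[130:270,240:400],None,fx=4,fy=4,interpolation=cv2.INTER_CUBIC))
E
```

```text
[582.  206.2 204.2] [-4.4 -2.1 16.3] [-0.49  1.68 -0.05] [[-0.999, 0.004, 0.043], [-0.043, 0.0, -0.999], [-0.004, -1.0, -0.0]]
```

View pics/w15.png

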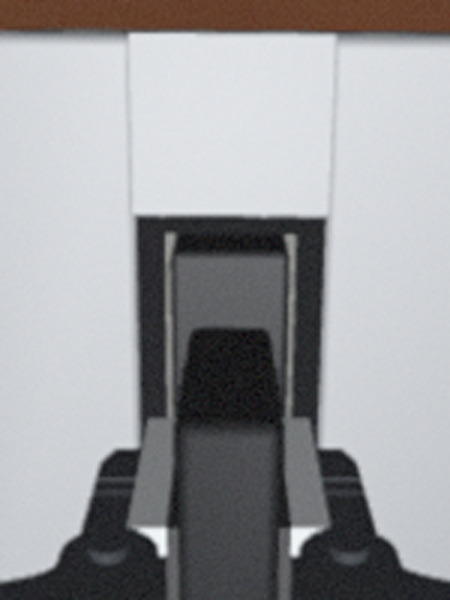

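View pics/s15.png

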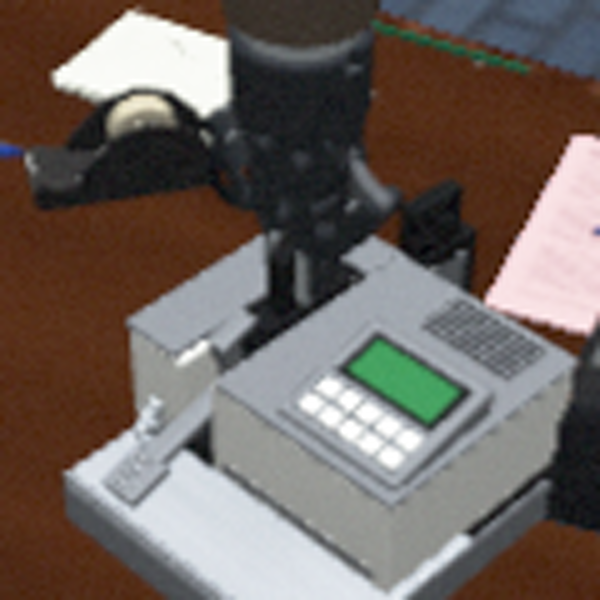

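View pics/t15.png

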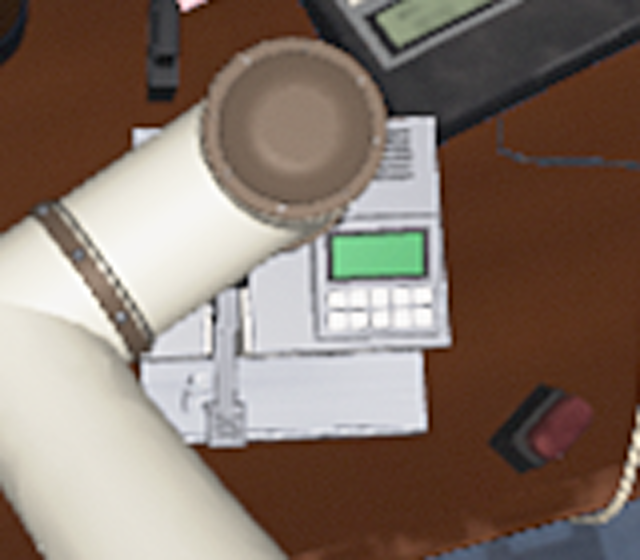

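move_arm(
  increments=[
    [[0.5,0.5,0],[0,0,0],-1],
    [[0,0.5,0],[0,0,0],-1],
    [[0,0,0],[0,0,0],-1],
    [[0,0,0],[0,0,0],-1],
    [[0,0,0],[0,0,0],-1],
    [[0,0,0],[0,0,0],-1],
    [[0,0,0],[0,0,0],-1],
    [[0,0,0],[0,0,0],-1],
  ],
)

```text
t: 20.45
position: [581.9, 206.2, 204.2]
ee_rot: [[-0.999, 0.005, 0.044], [-0.044, 0.001, -0.999], [-0.005, -1.0, -0.0]]
contact_force: [-4.6, -1.2, 18.7]
grip_width: 12.8
```

```bash
python3 - <<'E'
from fit import *
o=status.get_obs();print(np.round(o['position'],1),np.round(o['contact_force'],1),np.round(o['qvel'],3))
c=cam('wrist')
im=viewer.get_image('wrist');cv2.imwrite('pics/w16.png',cv2.resize(im[150:250,210:300],None,fx=6,fy=6,interpolation=cv2.INTER_CUBIC))
E
```

```text
[581.9 206.2 204.2] [-4.6 -1.2 18.7] [-0.    -0.     0.    -0.    -0.002 -0.002]
```

View pics/w16.png

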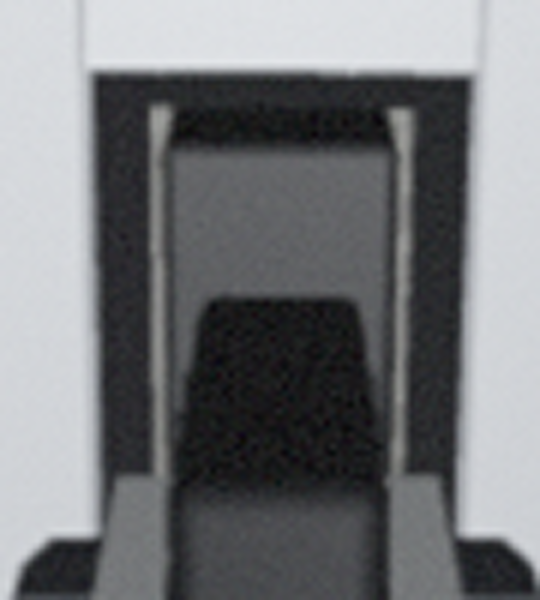

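```bash
python3 - <<'E'
from bench import finish_job,status
print(finish_job()); print(status.get_obs()['contact_force'])
E
```

```text
the job is handed in; nothing more can be done
None
the job is handed in; nothing more can be done
```

The job is handed in after about 20.5 s of the 64 s allowed. The ink cartridge is pressed home in the slot and the arm is still gripping it. No verdict was given.

- **Lever:** I pushed it to its lower stop, where the force rose to about 20 N. With the hand off it stayed down and the hook was clear of the slot. It was still down in the later scene and top pictures.
- **Cartridge:** I took the one nearest the base (about 657 mm; the others were about 757 mm or more). I gripped it by its fin, aligned it to the slot within about 1 mm, and lowered it upright.
- **Fully home:** It met the carriage spring, then a hard stop. At the end the arm held at z 204.2 mm while the downward push rose from 15 to 19 N. From the height at which I gripped it, that puts the shoulders at about 124.8 mm, against the machine's 125 mm top.
- **Slip:** The shoulder and fin edges stayed within about a pixel in the wrist pictures, so I saw no slip in the grip.
- **Date stamp:** It was not touched, and the last top picture shows it apparently undisturbed.

**Small disagreements:**
- A sideways force of about 4.6 N remained at the end, probably light contact with a slot wall, and the tool leaned about 0.005 rad.
- The separate estimates of the slot's position differed by about 2 mm. I used the slot edges in the wrist picture just before lowering.
- The shoulder looked slightly narrower in the last wrist pictures than before insertion. I put that down to blur.

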